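# Set the spice mill's blank grind knob by clicks and start it

### The arm

A 6-joint arm with a two-finger parallel gripper is mounted at the origin on the work surface. World frame = base frame: x ahead of the robot, y to its left, z up, the work surface at z = 0. Lengths are in m, angles in rad, forces in N, time in s.
With the tool pointing down it reaches from about 0.425 to 0.95 m from the base axis. Payload 3.5 kg.
Tool frame: the origin (TCP) lies between the finger pads; the fingertips stand 14 mm ahead of it and the grasp point (between the pads) lies 5 mm behind it; z points along the fingers, y is the line along which they close (so a half turn about z gives the same grasp; the last joint's range is limited). The gripper opens to 85 mm and grips with 20 to 120 N. Pads are 22 mm wide; open, the fingers measure 114 mm over their backs; the gripper's body (76 mm by 85 mm) begins 54 mm behind the grasp point. The pads swing forward as they close: fully open they stand 13 mm farther back than shut.
Start: joints at [1.151, 0.286, 1.577, -0, 1.279, -0.15], TCP at [0.18, 0.651, 0.245] pointing down, gripper open.
Joint ranges: [-2.77, 2.77], [-0.9, 2.22], [0.21, 2.48], [-1.53, 4.67], [0.24, 2.81], [-2.84, 2.84]. Speed limits (rad/s): [2.79, 2.79, 3.14, 3.14, 3.14, 3.14].

### API

Orientations are given as a unit quaternion [x, y, z, w].
In Python, from plant import * gives the robot as it stands.
- The arm moves only by the tool step_arm, never from a script. Its argument "commands" is a list of rows, each an object of numbers: "gripper": the gripper's target within -1 to 1 (shut at 1, half-way at 0, fully open at -1); "x", "y", "z": the shift along the tool's x, y, z in mm; "spin": the turn about the tool's z in degrees. A call has exactly 10 rows; each row shifts and turns the commanded pose from where the row before left it, along the tool's axes as they then stand; what a row does not reach is not made up. A row lasts 1/10 s, in which the tool goes at most 50 mm and 8.59 degrees, less where a joint would pass 70% of its speed; a pose out of reach is approached as far as the arm can. A call with a gripper value outside its range is refused whole. The fingers move at their own pace and stop on an object; "force" is the grip in N (left out, the last holds). Time passes only in rows, so rows that do not move let the fingers close, or fill a call up. It gives the time, the measured TCP pose, the force, the opening and the grip force at its end, in the units of the state.
- get_state(): the state, without advancing time (a new reading comes with each control period).
- read_camera(name): name is "scene" or "top"; returns a dict with "color" (384x512x3 uint8, red, green, blue), "z_map" (384x512 float32, m along the optical axis (not along the pixel's ray), 0 where there is no reading), "fx", "fy", "cx", "cy" (pixels), "distortion" ([k1, k2, p1, p2, k3] as OpenCV has them; the pictures are not rectified), "eye" and "attitude" of the camera in the world. Camera axes: x right, y up, looking along -z (the intrinsics and any distortion apply to the point x, -y, -z); pixel columns grow to the right and rows downward; lengths in m; the calibration is good to about 2 mm. A picture is of the moment at which its call begins.
- sign_off(): hands the job in; it is judged then, once.
The state is a dict: "time": time; "qpos": joint angles; "dq": joint speeds; "joint_efforts": joint torques, N m; "eef_pos": TCP position; "tcp_rot": TCP orientation; "contact_force": force on the tool from outside, world axes, zero at the start; "wrist_torque": the same for the moment, N m; "opening": opening from 0.0 (shut) to 1.0 (fully open); "finger_force": force on a finger pad.
Only numpy, scipy, OpenCV 4.12 (cv2) and the standard library are available. Lean on these libraries where they do the work, as an engineer would, in place of code of your own. Each camera call takes 0.05 s, during which the arm holds its last target. There are 200 camera calls.

### The job

Set the spice mill for a medium grind and start it: the grind knob has no marks, so turn it clockwise (seen from above) until you feel it meet its fine end stop, without forcing it past, then turn it back anticlockwise exactly four clicks and let go of it. After that, flip the toggle switch beside it to its other side, away from the mill's chute side, so that the mill runs. Leave the pan, brush, jar, bottle, tin, scoop and bowl where they are.

Things in the scene. Friction and masses are not known exactly. Their poses are not given: they have to be found in the camera images.
- mill: Disc spice mill, fixed to the counter. Origin on the counter under the machine; its chute points along its own -x. Aluminium motor housing, flat top 105 mm high: x -90 to 90, y -225 to 80 mm; on it the toggle switch at (0, -188) and the grind knob at (0, -100). Steel drum: radius 75 mm about a level axis 105 mm high, y 82 to 160 mm. The brush lies on the housing, 133 mm from the knob's axis.
- hopper_lid (a point): Centre of the black lid of the clear hopper over the mill's drum, 308 mm above the counter (a small lid knob rises to 322 mm); lid radius 70 mm. It lies at (0, 115) mm of the mill, 215 mm from the knob's axis.
- knob_top (a point): Centre of the grind knob's top face, 143 mm above the counter, on its upright axis. The point belongs to the mill and does not turn with the knob. The knob is a round black fluted cylinder without any mark, 42 mm wide for the fingers, 32 mm tall, its lower edge 6 mm above the housing's flat top (under it a plate 64 mm wide, 4 mm high).
- knob_foot (a point): Foot of the knob's axis on the flat top (fixed to the mill). Clicks are 18 degrees apart, nine between the end stops; clockwise from above is finer; it is found at the second to sixth click. Each click takes 0.2 N m to start, falling to nothing half way; then the knob pulls itself on into the next rest. Let go, it settles in a rest. The rest at the fine stop is click zero.
- run_switch (a joint): Bat-handle toggle switch, rad: 0 = off, the bat leans 0.4 rad towards the mill's -x (chute side); 0.8 = on, leaning 0.4 rad towards the mill's +x. It snaps across just past the middle; about 4 N sideways near its tip does it. Pivot at (0, -188) mm of the mill, 109 mm above the counter, in a bushing 18 mm wide, 8 mm high.
- switch_tip (a point): Rounded tip of the switch's steel bat, 34 mm from the pivot, 9 mm thick at the tip; it moves with the bat: off, 13 mm to the -x side of the pivot; on, 13 mm to the +x side; 140 mm above the counter in both.
- catch_pan: Round steel pan under the chute, 104 mm wide, 34 mm high; origin at the centre of its underside. Bystander.
- brush: Cleaning brush, 150 mm long, 42 mm wide, 20 mm thick, lying along the mill's x on its flat top, beside the drum; origin at the middle of its underside. Bystander.
- sauce_jar: Glass jar with black cap, 68 mm wide, 100 mm high, beyond the switch end of the mill; origin at the centre of its underside. Bystander.
- soy_bottle: Bottle, 64 mm wide, 220 mm high, behind the mill; origin at the centre of its underside. Bystander.
- tin: Tin, 74 mm wide, 110 mm high, behind the mill; origin at the centre of its underside. Bystander.
- scoop: Spoon-shaped scoop with a dark wooden handle, 200 mm long, lying behind the drum end of the mill; origin at the middle of its underside. Bystander.
- bowl: White bowl, 120 mm wide, 50 mm high, beside the drum end of the mill; origin at the centre of its underside. Bystander.
- burr (a point): Centre of the rear burr disc, unseen inside the drum, drawn along the mill's y by the knob: y = 100 mm (of the mill) at the fine stop's rest, +0.02 mm for each click anticlockwise, 100.08 mm at the fourth: far finer than its reading. The fine stop is springy: past its rest the torque climbs, 0.2 N m at 3 degrees, 0.4 at 5, 0.65 at 8; beyond 8 degrees it is forced and the job spoilt.

How it is judged:
On the way, in this order (a step that is already met when the one before it is completed fails the run):
1. the grind knob is brought to its fine end stop (y of burr in the frame of mill below 0.100007 m), for 0.1 s.
2. the knob rests four clicks from the stop and has been let go (y of burr in the frame of mill between 0.100073 and 0.100087 m and contact force between the fingers and mill below 0.3 N), for 0.3 s.
3. the switch is flipped on (value of joint run_switch above 0.65 rad), for 0.2 s.
At the end, for the whole second after the job is handed in: The knob rests at the fourth click from the fine end stop (within a third of a click), the switch leans to its on side (past 0.65 of 0.8 rad) and nothing touches the mill's controls (all of step 2 and value of joint run_switch above 0.65 rad).
It fails at once if the knob is forced more than 8 degrees past its fine end rest (y of burr in the frame of mill below 0.0999911 m).
It fails at once if a bystander is pushed from its place (distance of catch_pan from where it was at the start of the episode above 0.02 m or distance of any of brush, sauce_jar, soy_bottle, tin, bowl from where it was at the start of the episode above 0.03 m or distance of scoop from where it was at the start of the episode above 0.04 m).
It also fails if it takes over 72 s, if anything falls off the work surface, if the arm or the gripper's body presses on something with over 40 N, if the wrist force passes 120 N, or if a joint passes its speed limit or range.

## Working session

There is one attempt and no reset: what is moved stays moved. The work goes in short steps, Python scripts to look and compute and a tool call to move; the robot and the scene stay as the last step left them, time stands still between calls to the robot, and variables do not carry over. Pictures are saved under pics/ and viewed, at most 10 in all, crops included, and the job is handed in when it is done.

Besides the shell and the picture viewer there is one more tool, called after ">>>" as name(argument=value, ...) on one line, values as JSON. step_arm: Moves the arm, as the interface text tells. Its arguments: {"type":"object","properties":{"commands":{"type":"array"},"force":{"type":"number"}},"required":["commands"]}

```bash
mkdir -p pics; cat > h.py <<'E'
from plant import *
import numpy as np, cv2
from scipy.spatial.transform import Rotation as R
def rot(c):
    a=np.array(c["attitude"],float)
    return a if a.shape==(3,3) else R.from_quat(a.ravel()).as_matrix()
def cloud(c):
    z=c["z_map"]; h,w=z.shape
    u,v=np.meshgrid(np.arange(w),np.arange(h))
    K=np.array([[c["fx"],0,c["cx"]],[0,c["fy"],c["cy"]],[0,0,1]])
    p=cv2.undistortPoints(np.stack([u,v],-1).reshape(-1,1,2).astype(np.float64),K,np.array(c["distortion"],float)).reshape(h,w,2)
    P=np.stack([p[...,0]*z,-p[...,1]*z,-z],-1)
    W=P@rot(c).T+np.array(c["eye"]); W[z==0]=np.nan
    return W
def save(c,n,box=None,s=1):
    im=c["color"][...,::-1]
    if box: x0,y0,x1,y1=box; im=im[y0:y1,x0:x1]
    cv2.imwrite("pics/"+n,cv2.resize(im,None,fx=s,fy=s,interpolation=cv2.INTER_CUBIC))
E
python3 - <<'E'
from h import *
print(get_state())
for n in("scene","top"):
    c=read_camera(n); save(c,n+"0.png",s=1.5); np.save(n+"0.npy",cloud(c)); print(c["eye"],c["attitude"],c["fx"],c["distortion"])
E
```

```text
{'time': 0.0, 'qpos': array([ 1.15101028e+00,  2.87177620e-01,  1.57820365e+00,  2.19944488e-05,
        1.27861041e+00, -1.50033996e-01]), 'dq': array([ 0.00066305, -0.00036165,  0.00155365, -0.00019636, -0.00119756,
       -0.0005967 ]), 'joint_efforts': array([-1.53274777e-03, -4.05983377e+01, -2.92624837e+01, -2.10560038e-04,
        5.81082510e-03,  8.96131297e-06]), 'eef_pos': array([0.17960856, 0.65000467, 0.24392475]), 'tcp_rot': array([ 1.34470518e-01,  9.90916869e-01, -1.14819758e-03, -3.47251232e-04]), 'contact_force': array([0.26223089, 0.33053744, 1.03595875]), 'wrist_torque': array([-0.02350877,  0.04480017,  0.01084474]), 'finger_force': 0.0, 'opening': 0.9986689414663208}
[1.00030409 0.5773351  0.99588193] [0.12297143 0.32263026 0.8857196  0.31030394] 456.23015640611425 [-0.10822096  0.          0.          0.          0.        ]
[0.49702824 0.06216767 1.54819742] [ 0.01690317 -0.02285205 -0.70077063  0.71282016] 495.8349419725796 [-0.22236787  0.          0.          0.          0.        ]
```

View pics/scene0.png

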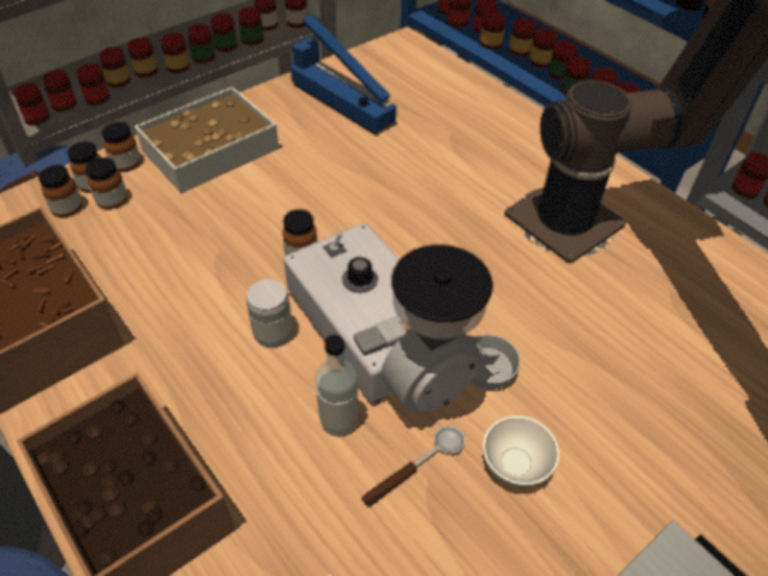

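View pics/top0.png

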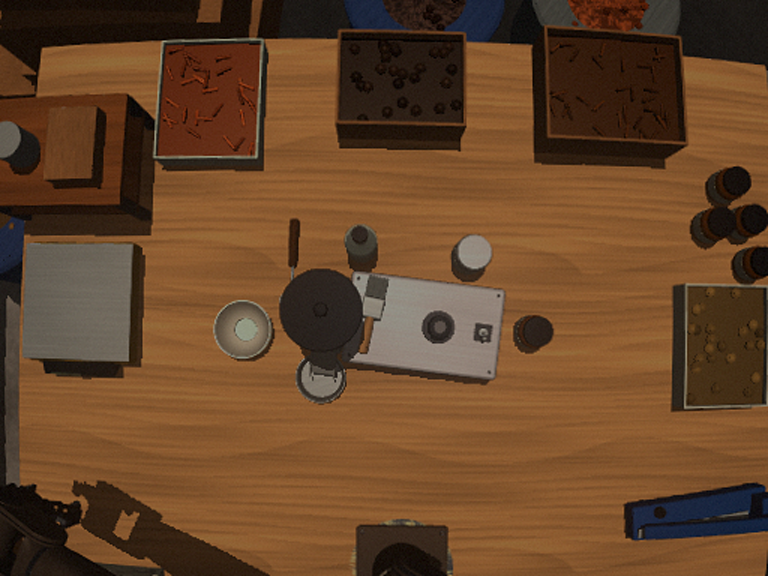

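The top view shows the mill with its drum to the left. The knob is near (438,327), the switch near (483,333), the chute and pan point toward the robot at (322,378), and the jar is at (533,333).

```bash
python3 - <<'E'
from h import *
W=np.load("top0.npy"); S=np.load("scene0.npy")
for nm,u,v in(("knob",292,218),("sw",322,222),("lid",214,206),("jar",355,222),("tin",315,169),("brushhandle",244,222),("c1",234,183),("c2",334,193),("c3",330,252)):
    print(nm,np.nanmedian(W[v-1:v+2,u-1:u+2].reshape(-1,3),0).round(4))
for nm,X in(("top",W),("scene",S)):
    x,y,z=X[...,0],X[...,1],X[...,2]
    near=(np.hypot(x-.46,y+.05)<.35)
    m=near&(z>.098)&(z<.112)
    pts=X[m][:,:2].astype(np.float32)
    r=cv2.minAreaRect(pts); print(nm,"rect",r,cv2.boxPoints(r).round(3).tolist())
    k=near&(z>.135)&(z<.15)&(np.hypot(x-W[218,292,0],y-W[218,292,1])<.035)
    print("knob",k.sum(), np.median(X[k],0),X[k].min(0),X[k].max(0))
    l=near&(z>.295)&(z<.315); print("lid",cv2.minEnclosingCircle(X[l][:,:2].astype(np.float32)),np.median(z[l]))
    s=near&(z>.125)&(z<.15)&(np.hypot(x-W[222,322,0],y-W[222,322,1])<.03); print("sw",s.sum(),X[s].mean(0) if s.any() else 0)
    b=z[m]; print("ztop",np.median(b))
c=read_camera("top"); save(c,"top1.png",(230,170,380,270),5)
E
```

```text
knob [ 0.5118 -0.0567  0.1447]
sw [ 0.5018 -0.1461  0.1117]
lid [0.5364 0.152  0.3202]
jar [ 0.5031 -0.248   0.0979]
tin [ 0.6566 -0.1256  0.109 ]
brushhandle [0.4983 0.0794 0.1228]
c1 [0.617  0.1143 0.0016]
c2 [ 0.5876 -0.1865  0.1011]
c3 [ 0.4087 -0.1892  0.0014]
top rect ((0.5632272362709045, -0.058184921741485596), (0.4638098478317261, 0.27876797318458557), 83.31605529785156) [[0.39800000190734863, -0.2720000147819519], [0.675000011920929, -0.3050000071525574], [0.7289999723434448, 0.15600000321865082], [0.4519999921321869, 0.18799999356269836]]
knob 179 [ 0.51449713 -0.059538    0.14249316] [ 0.491994   -0.08006294  0.1350605 ] [ 0.53468781 -0.03964718  0.14886687]
lid ((0.5365821719169617, 0.15478701889514923), 0.07022024691104889) 0.3071802989199395
sw 11 [ 0.49422932 -0.14634466  0.13691715]
ztop 0.10437165439845508
scene rect ((0.5640586614608765, -0.04661896824836731), (0.4865938127040863, 0.2778204381465912), 83.45387268066406) [[0.39800000190734863, -0.2720000147819519], [0.6740000247955322, -0.30399999022483826], [0.7300000190734863, 0.17900000512599945], [0.45399999618530273, 0.210999995470047]]
knob 185 [ 0.5149898  -0.05590509  0.14307164] [ 0.49091362 -0.07989268  0.13612972] [ 0.53354757 -0.03528356  0.14811997]
lid ((0.5367665886878967, 0.15405550599098206), 0.07156050205230713) 0.3082704114295446
sw 21 [ 0.49360271 -0.14424233  0.13515639]
ztop 0.1054233791099013
```

View pics/top1.png

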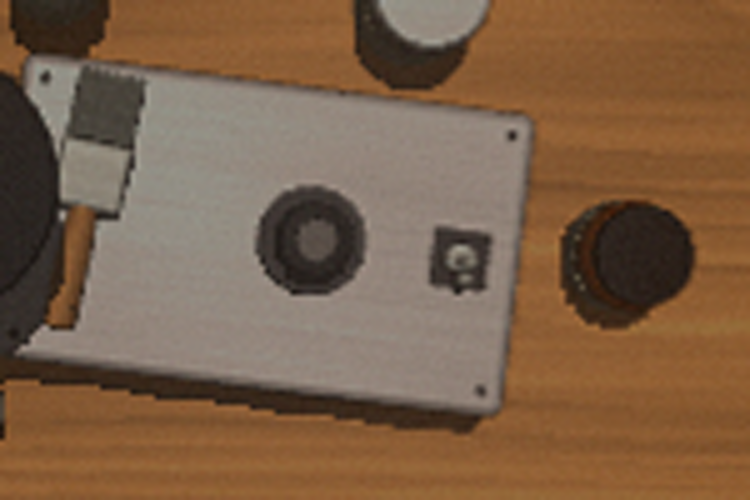

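>>> step_arm(commands=[{"gripper": -1, "z": -40}, {"gripper": -1, "z": -40}, {"gripper": -1, "z": -40}, {"gripper": -1, "z": -40}, {"gripper": -1, "x": -25, "y": -30}, {"gripper": -1, "x": -25, "y": -30}, {"gripper": -1, "x": -25, "y": -30}, {"gripper": -1, "x": -25, "y": -30}, {"gripper": -1, "x": -25, "y": -30}, {"gripper": -1, "x": -25, "y": -30}], force=20)

```text
invalid input
```

>>> step_arm(commands=[{"gripper": -1, "x": -25, "y": -30}, {"gripper": -1, "x": -25, "y": -30}, {"gripper": -1, "x": -25, "y": -30}, {"gripper": -1, "x": -25, "y": -30}, {"gripper": -1, "x": -25, "y": -30}, {"gripper": -1, "x": -25, "y": -30}, {"gripper": -1, "x": -25, "y": -30}, {"gripper": -1, "x": -25, "y": -30}, {"gripper": -1, "x": -25, "y": -30}, {"gripper": -1, "x": -25, "y": -30}])

```text
invalid input
```

>>> step_arm(commands=[{"gripper": -1, "x": 0, "y": 0, "z": -40, "spin": 0}, {"gripper": -1, "x": 0, "y": 0, "z": -40, "spin": 0}, {"gripper": -1, "x": 0, "y": 0, "z": -40, "spin": 0}, {"gripper": -1, "x": 0, "y": 0, "z": -40, "spin": 0}, {"gripper": -1, "x": -25, "y": -30, "z": 0, "spin": 0}, {"gripper": -1, "x": -25, "y": -30, "z": 0, "spin": 0}, {"gripper": -1, "x": -25, "y": -30, "z": 0, "spin": 0}, {"gripper": -1, "x": -25, "y": -30, "z": 0, "spin": 0}, {"gripper": -1, "x": -25, "y": -30, "z": 0, "spin": 0}, {"gripper": -1, "x": -25, "y": -30, "z": 0, "spin": 0}], force=20)

```text
time: 1.15
eef_pos: [0.2767, 0.4355, 0.4049]
tcp_rot: [0.134, 0.991, -0.0, -0.0]
contact_force: [0.4, 0.0, 1.0]
opening: 0.997
finger_force: 0.0
```

>>> step_arm(commands=[{"gripper": -1, "x": -30, "y": -35, "z": 0, "spin": 0}, {"gripper": -1, "x": -30, "y": -35, "z": 0, "spin": 0}, {"gripper": -1, "x": -30, "y": -35, "z": 0, "spin": 0}, {"gripper": -1, "x": -30, "y": -35, "z": 0, "spin": 0}, {"gripper": -1, "x": -30, "y": -35, "z": 0, "spin": 0}, {"gripper": -1, "x": -30, "y": -35, "z": 0, "spin": 0}, {"gripper": -1, "x": -30, "y": -35, "z": 0, "spin": 0}, {"gripper": -1, "x": -30, "y": -35, "z": 0, "spin": 0}, {"gripper": -1, "x": -30, "y": -35, "z": 0, "spin": 0}, {"gripper": -1, "x": -30, "y": -35, "z": 0, "spin": 0}])

```text
time: 2.15
eef_pos: [0.4726, 0.0179, 0.4052]
tcp_rot: [0.135, 0.991, 0.0, 0.0]
contact_force: [1.1, 0.6, 0.8]
opening: 1.002
finger_force: 0.0
```

>>> step_arm(commands=[{"gripper": -1, "x": -30, "y": -32, "z": 0, "spin": 0}, {"gripper": -1, "x": -30, "y": -31, "z": 0, "spin": 0}, {"gripper": -1, "x": 0, "y": 0, "z": 30, "spin": 0}, {"gripper": -1, "x": 0, "y": 0, "z": 40, "spin": 0}, {"gripper": -1, "x": 0, "y": 0, "z": 40, "spin": 0}, {"gripper": -1, "x": 0, "y": 0, "z": 40, "spin": 0}, {"gripper": -1, "x": 0, "y": 0, "z": 30, "spin": 0}, {"gripper": -1, "x": 0, "y": 0, "z": 20, "spin": 0}, {"gripper": -1, "x": 0, "y": 0, "z": 0, "spin": 0}, {"gripper": -1, "x": 0, "y": 0, "z": 0, "spin": 0}])

```text
time: 3.15
eef_pos: [0.5134, -0.0569, 0.2056]
tcp_rot: [0.134, 0.991, 0.0, -0.0]
contact_force: [-0.1, 0.1, 0.6]
opening: 1.003
finger_force: 0.0
```

```bash
python3 - <<'E'
from h import *
s=get_state(); print(s["eef_pos"],s["qpos"],s["wrist_torque"],s["contact_force"])
c=read_camera("scene"); save(c,"s2.png",(130,60,380,247),3)
E
```

```text
[ 0.51341389 -0.0569221   0.20555429] [-3.07005951e-01 -2.80774467e-02  1.99955801e+00 -1.77515977e-05
  1.17042175e+00 -1.60803967e+00] [-0.09139408 -0.0856246   0.01139513] [-0.06034542  0.10246898  0.59219867]
```

View pics/s2.png

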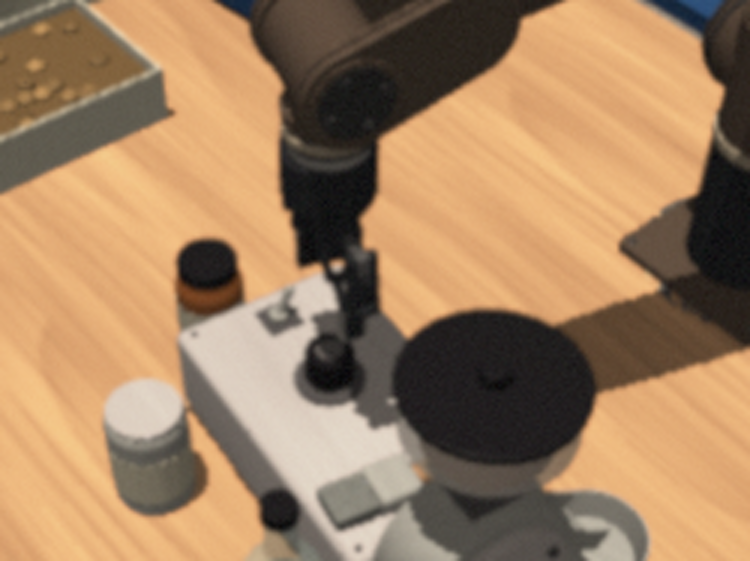

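The view shows the gripper straddling the space above the knob, with the knob at (330,360). It is clear of the switch at (282,312) and the hopper.

>>> step_arm(commands=[{"gripper": -1, "x": -1, "y": -2, "z": 20, "spin": 0}, {"gripper": -1, "x": 0, "y": 0, "z": 20, "spin": 0}, {"gripper": -1, "x": 0, "y": 0, "z": 20, "spin": 0}, {"gripper": -1, "x": 0, "y": 0, "z": 17, "spin": 0}, {"gripper": -1, "x": 0, "y": 0, "z": 0, "spin": 0}, {"gripper": 1, "x": 0, "y": 0, "z": 0, "spin": 0}, {"gripper": 1, "x": 0, "y": 0, "z": 0, "spin": 0}, {"gripper": 1, "x": 0, "y": 0, "z": 0, "spin": 0}, {"gripper": 1, "x": 0, "y": 0, "z": 0, "spin": 0}, {"gripper": 1, "x": 0, "y": 0, "z": 0, "spin": 0}], force=25)

```text
time: 4.2
eef_pos: [0.5148, -0.0595, 0.1301]
tcp_rot: [0.134, 0.991, -0.0, 0.001]
contact_force: [-1.0, 0.0, 5.8]
opening: 0.485
finger_force: 25.4
```

```bash
cat > st.py <<'E'
from h import *
s=get_state(); e=R.from_quat(s["tcp_rot"]).as_matrix()
print("t",round(s["time"],2),"pos",s["eef_pos"].round(4),"tooly_deg",np.degrees(np.arctan2(e[1,1],e[0,1])).round(2),"q6",s["qpos"][5].round(3),"F",s["contact_force"].round(2),"M",s["wrist_torque"].round(3),"open",round(s["opening"],3),"ff",s["finger_force"])
E
python3 st.py
```

```text
t 4.2 pos [ 0.5148 -0.0595  0.1301] tooly_deg 74.55 q6 -1.612 F [-0.98  0.02  5.75] M [ 0.043  0.139 -0.023] open 0.485 ff 25.366246104240417
```

>>> step_arm(commands=[{"gripper": 1, "x": 0, "y": 0, "z": 0, "spin": 1}, {"gripper": 1, "x": 0, "y": 0, "z": 0, "spin": 1}, {"gripper": 1, "x": 0, "y": 0, "z": 0, "spin": 1}, {"gripper": 1, "x": 0, "y": 0, "z": 0, "spin": 1}, {"gripper": 1, "x": 0, "y": 0, "z": 0, "spin": 1}, {"gripper": 1, "x": 0, "y": 0, "z": 0, "spin": 0}, {"gripper": 1, "x": 0, "y": 0, "z": 0, "spin": 0}, {"gripper": 1, "x": 0, "y": 0, "z": 0, "spin": 0}, {"gripper": 1, "x": 0, "y": 0, "z": 0, "spin": 0}, {"gripper": 1, "x": 0, "y": 0, "z": 0, "spin": 0}])

```text
time: 5.2
eef_pos: [0.5148, -0.0596, 0.1301]
tcp_rot: [0.177, 0.984, -0.001, 0.001]
contact_force: [-1.1, -1.5, 6.1]
opening: 0.482
finger_force: 25.4
```

```bash
python3 st.py
```

```text
t 5.2 pos [ 0.5148 -0.0596  0.1301] tooly_deg 69.61 q6 -1.525 F [-1.06 -1.51  6.14] M [-0.012  0.212  0.215] open 0.482 ff 25.44521927833557
```

>>> step_arm(commands=[{"gripper": 1, "x": 0, "y": 0, "z": 0, "spin": 2}, {"gripper": 1, "x": 0, "y": 0, "z": 0, "spin": 2}, {"gripper": 1, "x": 0, "y": 0, "z": 0, "spin": 2}, {"gripper": 1, "x": 0, "y": 0, "z": 0, "spin": 2}, {"gripper": 1, "x": 0, "y": 0, "z": 0, "spin": 2}, {"gripper": 1, "x": 0, "y": 0, "z": 0, "spin": 2}, {"gripper": 1, "x": 0, "y": 0, "z": 0, "spin": 1}, {"gripper": 1, "x": 0, "y": 0, "z": 0, "spin": 0}, {"gripper": 1, "x": 0, "y": 0, "z": 0, "spin": 0}, {"gripper": 1, "x": 0, "y": 0, "z": 0, "spin": 0}])

```text
time: 6.2
eef_pos: [0.5145, -0.0601, 0.1301]
tcp_rot: [0.288, 0.958, -0.001, 0.001]
contact_force: [-3.4, -0.9, 7.8]
opening: 0.481
finger_force: 25.4
```

```bash
python3 st.py
```

```text
t 6.2 pos [ 0.5145 -0.0601  0.1301] tooly_deg 56.58 q6 -1.298 F [-3.39 -0.91  7.79] M [-0.384  0.522  0.044] open 0.481 ff 25.442350208759308
```

>>> step_arm(commands=[{"gripper": 1, "x": 0, "y": 0, "z": 0, "spin": 1}, {"gripper": 1, "x": 0, "y": 0, "z": 0, "spin": 1}, {"gripper": 1, "x": 0, "y": 0, "z": 0, "spin": 1}, {"gripper": 1, "x": 0, "y": 0, "z": 0, "spin": 1}, {"gripper": 1, "x": 0, "y": 0, "z": 0, "spin": 1}, {"gripper": 1, "x": 0, "y": 0, "z": 0, "spin": 0}, {"gripper": 1, "x": 0, "y": 0, "z": 0, "spin": 0}, {"gripper": 1, "x": 0, "y": 0, "z": 0, "spin": 0}, {"gripper": 1, "x": 0, "y": 0, "z": 0, "spin": 0}, {"gripper": 1, "x": 0, "y": 0, "z": 0, "spin": 0}])

```text
time: 7.2
eef_pos: [0.5144, -0.0603, 0.1301]
tcp_rot: [0.328, 0.945, -0.001, 0.001]
contact_force: [-2.0, -3.0, 4.8]
opening: 0.481
finger_force: 25.4
```

```bash
python3 st.py
```

```text
t 7.2 pos [ 0.5144 -0.0603  0.1301] tooly_deg 51.65 q6 -1.211 F [-2.02 -3.04  4.79] M [-0.531  0.402  0.18 ] open 0.481 ff 25.405228435993195
```

>>> step_arm(commands=[{"gripper": 1, "x": 0, "y": 0, "z": 0, "spin": 2}, {"gripper": 1, "x": 0, "y": 0, "z": 0, "spin": 2}, {"gripper": 1, "x": 0, "y": 0, "z": 0, "spin": 2}, {"gripper": 1, "x": 0, "y": 0, "z": 0, "spin": 2}, {"gripper": 1, "x": 0, "y": 0, "z": 0, "spin": 2}, {"gripper": 1, "x": 0, "y": 0, "z": 0, "spin": 2}, {"gripper": 1, "x": 0, "y": 0, "z": 0, "spin": 2}, {"gripper": 1, "x": 0, "y": 0, "z": 0, "spin": 2}, {"gripper": 1, "x": 0, "y": 0, "z": 0, "spin": 1}, {"gripper": 1, "x": 0, "y": 0, "z": 0, "spin": 0}])

```text
time: 8.2
eef_pos: [0.5139, -0.0607, 0.1301]
tcp_rot: [0.464, 0.886, -0.002, 0.001]
contact_force: [-4.4, -3.5, 7.5]
opening: 0.481
finger_force: 25.7
```

```bash
python3 st.py
```

```text
t 8.2 pos [ 0.5139 -0.0607  0.1301] tooly_deg 34.67 q6 -0.914 F [-4.43 -3.52  7.55] M [-0.682  0.841  0.248] open 0.481 ff 25.695290565490723
```

>>> step_arm(commands=[{"gripper": 1, "x": 0, "y": 0, "z": 0, "spin": 1}, {"gripper": 1, "x": 0, "y": 0, "z": 0, "spin": 0.5}, {"gripper": 1, "x": 0, "y": 0, "z": 0, "spin": 0}, {"gripper": 1, "x": 0, "y": 0, "z": 0, "spin": 0}, {"gripper": 1, "x": 0, "y": 0, "z": 0, "spin": 0}, {"gripper": 1, "x": 0, "y": 0, "z": 0, "spin": 0}, {"gripper": 1, "x": 0, "y": 0, "z": 0, "spin": 0}, {"gripper": 1, "x": 0, "y": 0, "z": 0, "spin": 0}, {"gripper": 1, "x": 0, "y": 0, "z": 0, "spin": 0}, {"gripper": 1, "x": 0, "y": 0, "z": 0, "spin": 0}])

```text
time: 9.2
eef_pos: [0.5138, -0.0608, 0.1301]
tcp_rot: [0.476, 0.88, -0.002, 0.001]
contact_force: [-6.0, -3.9, 9.0]
opening: 0.48
finger_force: 25.7
```

```bash
python3 st.py
```

```text
t 9.2 pos [ 0.5138 -0.0608  0.1301] tooly_deg 33.18 q6 -0.888 F [-6.02 -3.87  9.  ] M [-0.679  0.899  0.189] open 0.48 ff 25.727038085460663
```

>>> step_arm(commands=[{"gripper": 1, "x": 0, "y": 0, "z": 0, "spin": 1}, {"gripper": 1, "x": 0, "y": 0, "z": 0, "spin": 1}, {"gripper": 1, "x": 0, "y": 0, "z": 0, "spin": 1}, {"gripper": 1, "x": 0, "y": 0, "z": 0, "spin": 0}, {"gripper": 1, "x": 0, "y": 0, "z": 0, "spin": 0}, {"gripper": 1, "x": 0, "y": 0, "z": 0, "spin": 0}, {"gripper": 1, "x": 0, "y": 0, "z": 0, "spin": 0}, {"gripper": 1, "x": 0, "y": 0, "z": 0, "spin": 0}, {"gripper": 1, "x": 0, "y": 0, "z": 0, "spin": 0}, {"gripper": 1, "x": 0, "y": 0, "z": 0, "spin": 0}])

```text
time: 10.2
eef_pos: [0.5137, -0.0608, 0.1301]
tcp_rot: [0.499, 0.867, -0.002, 0.0]
contact_force: [-4.4, -5.0, 7.2]
opening: 0.485
finger_force: 25.6
```

```bash
python3 st.py
```

```text
t 10.2 pos [ 0.5137 -0.0608  0.1301] tooly_deg 30.14 q6 -0.835 F [-4.39 -4.97  7.24] M [-0.895  0.878  0.04 ] open 0.485 ff 25.57369440793991
```

>>> step_arm(commands=[{"gripper": 1, "x": 0, "y": 0, "z": 0, "spin": 2}, {"gripper": 1, "x": 0, "y": 0, "z": 0, "spin": 2}, {"gripper": 1, "x": 0, "y": 0, "z": 0, "spin": 2}, {"gripper": 1, "x": 0, "y": 0, "z": 0, "spin": 2}, {"gripper": 1, "x": 0, "y": 0, "z": 0, "spin": 2}, {"gripper": 1, "x": 0, "y": 0, "z": 0, "spin": 2}, {"gripper": 1, "x": 0, "y": 0, "z": 0, "spin": 1}, {"gripper": 1, "x": 0, "y": 0, "z": 0, "spin": 0}, {"gripper": 1, "x": 0, "y": 0, "z": 0, "spin": 0}, {"gripper": 1, "x": 0, "y": 0, "z": 0, "spin": 0}])

```text
time: 11.2
eef_pos: [0.5132, -0.0611, 0.1301]
tcp_rot: [0.593, 0.805, -0.003, 0.0]
contact_force: [-6.5, -3.8, 9.9]
opening: 0.486
finger_force: 25.9
```

```bash
python3 st.py
```

```text
t 11.2 pos [ 0.5132 -0.0611  0.1301] tooly_deg 17.2 q6 -0.609 F [-6.45 -3.76  9.94] M [-0.917  1.267  0.232] open 0.486 ff 25.934858322143555
```

>>> step_arm(commands=[{"gripper": 1, "x": 0, "y": 0, "z": 0, "spin": 1}, {"gripper": 1, "x": 0, "y": 0, "z": 0, "spin": 1}, {"gripper": 1, "x": 0, "y": 0, "z": 0, "spin": 0}, {"gripper": 1, "x": 0, "y": 0, "z": 0, "spin": 0}, {"gripper": 1, "x": 0, "y": 0, "z": 0, "spin": 0}, {"gripper": 1, "x": 0, "y": 0, "z": 0, "spin": 0}, {"gripper": 1, "x": 0, "y": 0, "z": 0, "spin": 0}, {"gripper": 1, "x": 0, "y": 0, "z": 0, "spin": 0}, {"gripper": 1, "x": 0, "y": 0, "z": 0, "spin": 0}, {"gripper": 1, "x": 0, "y": 0, "z": 0, "spin": 0}])

```text
time: 12.2
eef_pos: [0.5131, -0.0611, 0.1301]
tcp_rot: [0.607, 0.794, -0.003, 0.0]
contact_force: [-6.9, -5.3, 7.3]
opening: 0.48
finger_force: 25.6
```

```bash
python3 st.py
```

```text
t 12.2 pos [ 0.5131 -0.0611  0.1301] tooly_deg 15.2 q6 -0.574 F [-6.92 -5.35  7.32] M [-1.027  1.212  0.239] open 0.48 ff 25.577513873577118
```

>>> step_arm(commands=[{"gripper": 1, "x": 0, "y": 0, "z": 0, "spin": 1}, {"gripper": 1, "x": 0, "y": 0, "z": 0, "spin": 1}, {"gripper": 1, "x": 0, "y": 0, "z": 0, "spin": 0}, {"gripper": 1, "x": 0, "y": 0, "z": 0, "spin": 0}, {"gripper": 1, "x": 0, "y": 0, "z": 0, "spin": 0}, {"gripper": 1, "x": 0, "y": 0, "z": 0, "spin": 0}, {"gripper": 1, "x": 0, "y": 0, "z": 0, "spin": 0}, {"gripper": 1, "x": 0, "y": 0, "z": 0, "spin": 0}, {"gripper": 1, "x": 0, "y": 0, "z": 0, "spin": 0}, {"gripper": 1, "x": 0, "y": 0, "z": 0, "spin": 0}])

```text
time: 13.2
eef_pos: [0.5131, -0.0611, 0.1301]
tcp_rot: [0.621, 0.784, -0.003, 0.0]
contact_force: [-5.9, -5.3, 7.6]
opening: 0.484
finger_force: 25.6
```

```bash
python3 st.py
```

```text
t 13.2 pos [ 0.5131 -0.0611  0.1301] tooly_deg 13.17 q6 -0.539 F [-5.91 -5.29  7.61] M [-0.986  1.3    0.051] open 0.484 ff 25.62071979045868
```

>>> step_arm(commands=[{"gripper": 1, "x": 0, "y": 0, "z": 0, "spin": 2}, {"gripper": 1, "x": 0, "y": 0, "z": 0, "spin": 2}, {"gripper": 1, "x": 0, "y": 0, "z": 0, "spin": 2}, {"gripper": 1, "x": 0, "y": 0, "z": 0, "spin": 2}, {"gripper": 1, "x": 0, "y": 0, "z": 0, "spin": 2}, {"gripper": 1, "x": 0, "y": 0, "z": 0, "spin": 2}, {"gripper": 1, "x": 0, "y": 0, "z": 0, "spin": 2}, {"gripper": 1, "x": 0, "y": 0, "z": 0, "spin": 0}, {"gripper": 1, "x": 0, "y": 0, "z": 0, "spin": 0}, {"gripper": 1, "x": 0, "y": 0, "z": 0, "spin": 0}])

```text
time: 14.2
eef_pos: [0.5125, -0.0611, 0.13]
tcp_rot: [0.712, 0.702, -0.004, -0.0]
contact_force: [-8.4, -4.9, 11.6]
opening: 0.483
finger_force: 26.1
```

```bash
python3 st.py
```

```text
t 14.2 pos [ 0.5125 -0.0611  0.13  ] tooly_deg -0.76 q6 -0.295 F [-8.38 -4.93 11.56] M [-0.947  1.703  0.264] open 0.483 ff 26.085897088050842
```

>>> step_arm(commands=[{"gripper": 1, "x": 0, "y": 0, "z": 0, "spin": 1}, {"gripper": 1, "x": 0, "y": 0, "z": 0, "spin": 1}, {"gripper": 1, "x": 0, "y": 0, "z": 0, "spin": 0}, {"gripper": 1, "x": 0, "y": 0, "z": 0, "spin": 0}, {"gripper": 1, "x": 0, "y": 0, "z": 0, "spin": 0}, {"gripper": 1, "x": 0, "y": 0, "z": 0, "spin": 0}, {"gripper": 1, "x": 0, "y": 0, "z": 0, "spin": 0}, {"gripper": 1, "x": 0, "y": 0, "z": 0, "spin": 0}, {"gripper": 1, "x": 0, "y": 0, "z": 0, "spin": 0}, {"gripper": 1, "x": 0, "y": 0, "z": 0, "spin": 0}])

```text
time: 15.2
eef_pos: [0.5124, -0.0611, 0.13]
tcp_rot: [0.724, 0.69, -0.004, -0.0]
contact_force: [-9.6, -5.8, 12.8]
opening: 0.482
finger_force: 26.2
```

```bash
python3 st.py
```

```text
t 15.2 pos [ 0.5124 -0.0611  0.13  ] tooly_deg -2.7 q6 -0.261 F [-9.57 -5.8  12.82] M [-0.937  1.785  0.386] open 0.482 ff 26.189840734004974
```

>>> step_arm(commands=[{"gripper": 1, "x": 0, "y": 0, "z": 0, "spin": -1}, {"gripper": 1, "x": 0, "y": 0, "z": 0, "spin": -1}, {"gripper": 1, "x": 0, "y": 0, "z": 0, "spin": -1}, {"gripper": 1, "x": 0, "y": 0, "z": 0, "spin": -1}, {"gripper": 1, "x": 0, "y": 0, "z": 0, "spin": -1}, {"gripper": 1, "x": 0, "y": 0, "z": 0, "spin": 0}, {"gripper": 1, "x": 0, "y": 0, "z": 0, "spin": 0}, {"gripper": 1, "x": 0, "y": 0, "z": 0, "spin": 0}, {"gripper": 1, "x": 0, "y": 0, "z": 0, "spin": 0}, {"gripper": 1, "x": 0, "y": 0, "z": 0, "spin": 0}])

```text
time: 16.2
eef_pos: [0.5126, -0.0611, 0.13]
tcp_rot: [0.694, 0.72, -0.003, -0.0]
contact_force: [-8.4, -5.9, 10.2]
opening: 0.481
finger_force: 25.9
```

```bash
python3 st.py
```

```text
t 16.2 pos [ 0.5126 -0.0611  0.13  ] tooly_deg 2.16 q6 -0.347 F [-8.43 -5.93 10.19] M [-0.934  1.616  0.01 ] open 0.481 ff 25.884959399700165
```

>>> step_arm(commands=[{"gripper": 1, "x": 0, "y": 0, "z": 0, "spin": -2}, {"gripper": 1, "x": 0, "y": 0, "z": 0, "spin": -2}, {"gripper": 1, "x": 0, "y": 0, "z": 0, "spin": -2}, {"gripper": 1, "x": 0, "y": 0, "z": 0, "spin": -2}, {"gripper": 1, "x": 0, "y": 0, "z": 0, "spin": -2}, {"gripper": 1, "x": 0, "y": 0, "z": 0, "spin": -2}, {"gripper": 1, "x": 0, "y": 0, "z": 0, "spin": -2}, {"gripper": 1, "x": 0, "y": 0, "z": 0, "spin": -2}, {"gripper": 1, "x": 0, "y": 0, "z": 0, "spin": -2}, {"gripper": 1, "x": 0, "y": 0, "z": 0, "spin": 0}])

```text
time: 17.2
eef_pos: [0.5133, -0.0609, 0.1301]
tcp_rot: [0.572, 0.82, -0.003, 0.0]
contact_force: [-6.1, -4.7, 8.9]
opening: 0.482
finger_force: 25.8
```

```bash
python3 st.py
```

```text
t 17.2 pos [ 0.5133 -0.0609  0.1301] tooly_deg 20.18 q6 -0.661 F [-6.1  -4.67  8.9 ] M [-0.87   1.197  0.048] open 0.482 ff 25.804271399974823
```

>>> step_arm(commands=[{"gripper": 1, "x": 0, "y": 0, "z": 0, "spin": -2}, {"gripper": 1, "x": 0, "y": 0, "z": 0, "spin": -2}, {"gripper": 1, "x": 0, "y": 0, "z": 0, "spin": -2}, {"gripper": 1, "x": 0, "y": 0, "z": 0, "spin": -2}, {"gripper": 1, "x": 0, "y": 0, "z": 0, "spin": -2}, {"gripper": 1, "x": 0, "y": 0, "z": 0, "spin": -2}, {"gripper": 1, "x": 0, "y": 0, "z": 0, "spin": -2}, {"gripper": 1, "x": 0, "y": 0, "z": 0, "spin": -2}, {"gripper": 1, "x": 0, "y": 0, "z": 0, "spin": -2}, {"gripper": 1, "x": 0, "y": 0, "z": 0, "spin": 0}])

```text
time: 18.2
eef_pos: [0.5139, -0.0606, 0.1301]
tcp_rot: [0.437, 0.899, -0.002, 0.0]
contact_force: [-3.8, -3.5, 7.0]
opening: 0.485
finger_force: 25.7
```

```bash
python3 st.py
```

```text
t 18.2 pos [ 0.5139 -0.0606  0.1301] tooly_deg 38.15 q6 -0.976 F [-3.77 -3.52  7.04] M [-0.661  0.766  0.038] open 0.485 ff 25.66249519586563
```

>>> step_arm(commands=[{"gripper": 1, "x": 0, "y": 0, "z": 0, "spin": -2}, {"gripper": 1, "x": 0, "y": 0, "z": 0, "spin": -2}, {"gripper": 1, "x": 0, "y": 0, "z": 0, "spin": -2}, {"gripper": 1, "x": 0, "y": 0, "z": 0, "spin": -2}, {"gripper": 1, "x": 0, "y": 0, "z": 0, "spin": -2}, {"gripper": 1, "x": 0, "y": 0, "z": 0, "spin": -2}, {"gripper": 1, "x": 0, "y": 0, "z": 0, "spin": -2}, {"gripper": 1, "x": 0, "y": 0, "z": 0, "spin": -2}, {"gripper": 1, "x": 0, "y": 0, "z": 0, "spin": -2}, {"gripper": 1, "x": 0, "y": 0, "z": 0, "spin": 0}])

```text
time: 19.2
eef_pos: [0.5144, -0.0601, 0.1301]
tcp_rot: [0.291, 0.957, -0.001, 0.001]
contact_force: [-2.5, -2.3, 7.3]
opening: 0.485
finger_force: 25.6
```

```bash
python3 st.py
```

```text
t 19.2 pos [ 0.5144 -0.0601  0.1301] tooly_deg 56.12 q6 -1.29 F [-2.47 -2.32  7.35] M [-0.312  0.51   0.076] open 0.485 ff 25.59850573539734
```

>>> step_arm(commands=[{"gripper": 1, "x": 0, "y": 0, "z": 0, "spin": -2}, {"gripper": 1, "x": 0, "y": 0, "z": 0, "spin": -2}, {"gripper": 1, "x": 0, "y": 0, "z": 0, "spin": -2}, {"gripper": 1, "x": 0, "y": 0, "z": 0, "spin": -2}, {"gripper": 1, "x": 0, "y": 0, "z": 0, "spin": -2}, {"gripper": 1, "x": 0, "y": 0, "z": 0, "spin": -2}, {"gripper": 1, "x": 0, "y": 0, "z": 0, "spin": -2}, {"gripper": 1, "x": 0, "y": 0, "z": 0, "spin": -2}, {"gripper": 1, "x": 0, "y": 0, "z": 0, "spin": -2}, {"gripper": 1, "x": 0, "y": 0, "z": 0, "spin": 0}])

```text
time: 20.2
eef_pos: [0.5147, -0.0594, 0.1301]
tcp_rot: [0.138, 0.99, -0.0, 0.001]
contact_force: [-1.6, 0.0, 6.5]
opening: 0.479
finger_force: 25.5
```

```bash
python3 st.py
```

```text
t 20.2 pos [ 0.5147 -0.0594  0.1301] tooly_deg 74.09 q6 -1.604 F [-1.64  0.01  6.51] M [0.113 0.193 0.094] open 0.479 ff 25.497001111507416
```

The torque pattern puts the knob on click 4, so I'll release it and rise.

>>> step_arm(commands=[{"gripper": -1, "x": 0, "y": 0, "z": 0, "spin": 0}, {"gripper": -1, "x": 0, "y": 0, "z": 0, "spin": 0}, {"gripper": -1, "x": 0, "y": 0, "z": 0, "spin": 0}, {"gripper": -1, "x": 0, "y": 0, "z": 0, "spin": 0}, {"gripper": -1, "x": 0, "y": 0, "z": 0, "spin": 0}, {"gripper": -1, "x": 0, "y": 0, "z": 0, "spin": 0}, {"gripper": -1, "x": 0, "y": 0, "z": -20, "spin": 0}, {"gripper": -1, "x": 0, "y": 0, "z": -20, "spin": 0}, {"gripper": -1, "x": 0, "y": 0, "z": -20, "spin": 0}, {"gripper": -1, "x": 0, "y": 0, "z": -20, "spin": 0}])

```text
time: 21.2
eef_pos: [0.5137, -0.0591, 0.209]
tcp_rot: [0.139, 0.99, 0.0, -0.0]
contact_force: [0.2, -0.5, 1.5]
opening: 0.998
finger_force: 0.0
```

```bash
python3 st.py
```

```text
t 21.2 pos [ 0.5137 -0.0591  0.209 ] tooly_deg 74.04 q6 -1.603 F [ 0.21 -0.52  1.49] M [ 0.02  -0.063  0.019] open 0.998 ff 0.0
```

>>> step_arm(commands=[{"gripper": 1, "x": 0, "y": 0, "z": 0, "spin": -5}, {"gripper": 1, "x": 0, "y": 0, "z": 0, "spin": -4.8}, {"gripper": 1, "x": 14, "y": -22, "z": 0, "spin": 0}, {"gripper": 1, "x": 14, "y": -22, "z": 0, "spin": 0}, {"gripper": 1, "x": 14, "y": -22, "z": 0, "spin": 0}, {"gripper": 1, "x": 0, "y": -22, "z": 0, "spin": 0}, {"gripper": 1, "x": 0, "y": 0, "z": 20, "spin": 0}, {"gripper": 1, "x": 0, "y": 0, "z": 20, "spin": 0}, {"gripper": 1, "x": 0, "y": 0, "z": 15, "spin": 0}, {"gripper": 1, "x": 0, "y": 0, "z": 0, "spin": 0}])

```text
time: 22.2
eef_pos: [0.461, -0.1413, 0.1508]
tcp_rot: [0.054, 0.999, 0.001, -0.002]
contact_force: [-0.3, -0.3, -0.4]
opening: 0.001
finger_force: 0.0
```

```bash
python3 st.py; python3 - <<'E'
from h import *
c=read_camera("scene"); save(c,"s3.png",(160,100,320,220),5)
E
```

```text
t 22.2 pos [ 0.461  -0.1413  0.1508] tooly_deg 83.82 q6 -1.971 F [-0.32 -0.34 -0.42] M [-0.016  0.013  0.039] open 0.001 ff 0.0
```

View pics/s3.png

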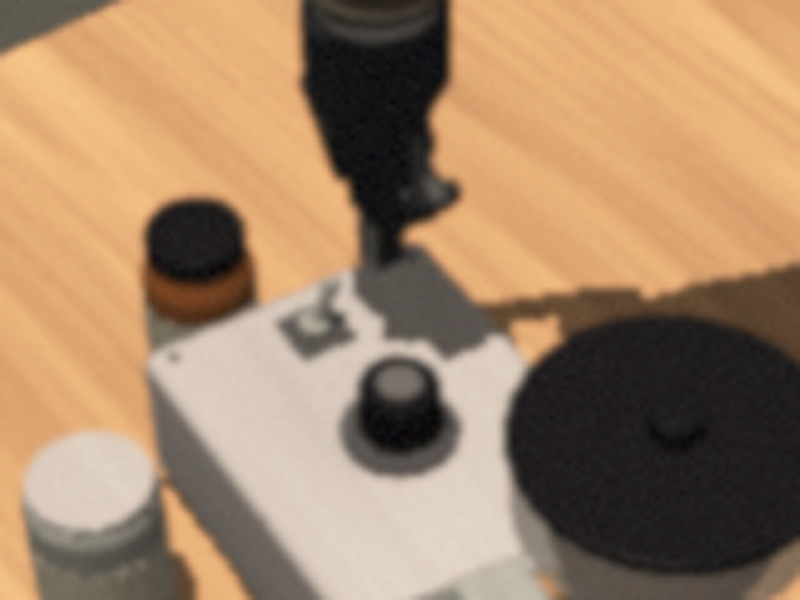

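The closed fingers, near (378,250), are on the chute side of the bat at (325,290), which leans toward them. I'll go down and push away from the chute.

>>> step_arm(commands=[{"gripper": 1, "x": 0, "y": 0, "z": 10, "spin": 0}, {"gripper": 1, "x": -6, "y": 0, "z": 0, "spin": 0}, {"gripper": 1, "x": -6, "y": 0, "z": 0, "spin": 0}, {"gripper": 1, "x": -6, "y": 0, "z": 0, "spin": 0}, {"gripper": 1, "x": -6, "y": 0, "z": 0, "spin": 0}, {"gripper": 1, "x": -6, "y": 0, "z": 0, "spin": 0}, {"gripper": 1, "x": -6, "y": 0, "z": 0, "spin": 0}, {"gripper": 1, "x": 0, "y": 0, "z": 0, "spin": 0}, {"gripper": 1, "x": 0, "y": 0, "z": 0, "spin": 0}, {"gripper": 1, "x": 0, "y": 0, "z": 0, "spin": 0}])

```text
time: 23.25
eef_pos: [0.4979, -0.1459, 0.1433]
tcp_rot: [0.053, 0.999, 0.0, -0.001]
contact_force: [-5.9, 0.7, 2.6]
opening: -0.002
finger_force: 2.8
```

```bash
python3 st.py
```

```text
t 23.25 pos [ 0.4979 -0.1459  0.1433] tooly_deg 83.87 q6 -1.944 F [-5.88  0.72  2.61] M [ 0.035  0.84  -0.038] open -0.002 ff 2.7781032398343086
```

>>> step_arm(commands=[{"gripper": 1, "x": 20, "y": 0, "z": 0, "spin": 0}, {"gripper": 1, "x": 20, "y": 0, "z": 0, "spin": 0}, {"gripper": 1, "x": 20, "y": 0, "z": -20, "spin": 0}, {"gripper": 1, "x": 0, "y": 0, "z": -40, "spin": 0}, {"gripper": 1, "x": 0, "y": 0, "z": -40, "spin": 0}, {"gripper": 1, "x": 0, "y": 0, "z": -20, "spin": 0}, {"gripper": 1, "x": 0, "y": 0, "z": 0, "spin": 0}, {"gripper": 1, "x": 0, "y": 0, "z": 0, "spin": 0}, {"gripper": 1, "x": 0, "y": 0, "z": 0, "spin": 0}, {"gripper": 1, "x": 0, "y": 0, "z": 0, "spin": 0}])

```text
time: 24.25
eef_pos: [0.4382, -0.1391, 0.2614]
tcp_rot: [0.054, 0.999, 0.001, -0.001]
contact_force: [-0.7, -0.4, -0.3]
opening: 0.002
finger_force: 0.0
```

```bash
python3 st.py; python3 - <<'E'
from h import *
c=read_camera("scene"); save(c,"s4.png",(160,100,320,220),5)
W=cloud(c); m=(W[...,2]>.125)&(W[...,2]<.15)&(np.hypot(W[...,0]-.504,W[...,1]+.147)<.03); print(m.sum(),W[m].mean(0))
E
```

```text
t 24.25 pos [ 0.4382 -0.1391  0.2614] tooly_deg 83.84 q6 -1.992 F [-0.74 -0.4  -0.26] M [-0.     0.021 -0.02 ] open 0.002 ff 0.0
13 [ 0.51286966 -0.14503475  0.1340784 ]
```

View pics/s4.png

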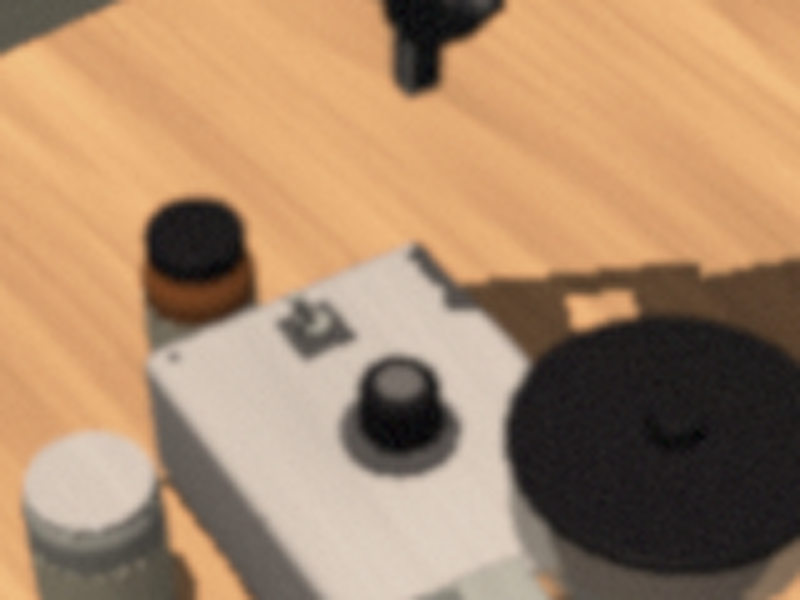

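The bat now leans to the far side, near (302,305), with its depth points at x ≈ 0.513 against the pivot at 0.504. The switch is on and nothing touches the mill's controls.

```bash
python3 -c "
from plant import *
print(sign_off())"
```

```text
the job is handed in; nothing more can be done
None
```

I turned the knob to its fine stop (felt at about 0.39 N m, roughly 5° past the rest), brought it back four clicks and let go, flipped the switch to its on side, and handed the job in at about 24 s; the hand-in gave no verdict.

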